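# Slide a flanged drill bush home in the slotted plate of a drilling jig

### The job

Of the two flanged steel drill bushes standing on the bench, take the slimmer one and slide it, upright and flange down, into the open slot of the drilling jig so that its flange runs under the slotted plate; push it in past the spring catch until it sits fully home at the closed end of the slot, then let go. The plate itself shifts back in the jig when pushed, so feel for the bush going home, and do not force it: never press it with more than about 20 N. Leave the other bush and the things lying about where they are.

Things in the scene. Friction and masses are not known exactly. Their poses are not given: they have to be found in the camera images.
- bush: the slim flanged steel drill bush: round barrel 24 mm in diameter rising from a round flange 40 mm in diameter and 6 mm thick at its foot; 70 mm tall in all, bored open at the top; about 0.16 kg; stands upright on the bench, flange down. Origin: centre of the flange's underside; z up along the barrel.
- bush_wide: the fat flanged steel drill bush, to be left alone: barrel 34 mm in diameter, flange 44 mm, 70 mm tall; too wide for the slot. Origin: centre of the flange's underside.
- jig: fixed drilling jig: aluminium bed 190 mm long (its x) x 104 wide (y) x 12 thick. Its x axis runs along the slot from the open mouth, which faces roughly toward the robot, to the closed end. Two dark rails (y = +/-45 mm, from x = -27 mm on, tops 26 mm above the bench) flank the sliding slotted plate; a dark stop block stands behind it. Origin: centre of the bed's underside.
- seat (a point): where the centre of the bush's flange underside lies when the bush is fully home in the slotted plate (barrel at the closed end); at bed level, 12 mm above the bench; x along the slot toward the closed end. Moves with the plate, which slides along x (about 2 N) and starts 6 to 28 mm short of its rear stop: pushing at the catch drives it back, often onto the stop, before the catch gives way.
- chuck_key: bystander: T-shaped steel drill-chuck key, about 70 x 68 x 16 mm, lying on the bench; origin under its centre
- offcut: bystander: small wooden offcut 30 x 100 x 22 mm lying on the bench; origin under its centre
- pencil: bystander: yellow pencil 179 mm long lying on the bench; origin under its centre
- apron (a point): point on top of the bed, in the middle of the slot's line, 68 mm before the jig's origin: the bare flat apron in front of the slotted plate (60 mm long, 12 mm above the bench), where a bush can be set down before it is slid in. Axes as the jig's
- mouth (a point): middle of the flared mouth of the slot, at bed level, 34 mm before the seat. Steel plate 8 mm thick, underside 8.5 and top 16.5 mm above the bed; slot 26 mm wide (1 mm play each side of the barrel); channel under it 43 mm wide for the flange (2.5 mm play in height). Moves with the plate
- catch (a point): middle between the two spring balls in the sides of the slot, 6.5 mm before the seat, 12.5 mm above the bed. The barrel meets them when the bush is about 14 mm short of home; a level push of 5 to 12 N passes them, after which they draw the bush home and hold it. Moves with the plate

How it is judged:
At the end, for the whole second after the job is handed in: The slim bush stands upright (within 0.08 rad) and at rest in the slot with its flange on the bed under the plate, within 2 mm of fully home along the slot, 2.5 mm across it and 3 mm in height (x of bush in the frame of seat between -0.002 and 0.002 m and y of bush in the frame of seat between -0.0025 and 0.0025 m and z of bush in the frame of seat between -0.002 and 0.003 m and angle between bush's own z axis and vertical below 0.08 rad and linear speed of bush below 0.01 m/s); the robot touches nothing.
It fails at once if the slim bush pressed against the jig with more than 35 N, all its contacts summed (contact force between bush and jig above 35 N).
It fails at once if the fat bush moved more than 20 mm (distance of bush_wide from where it was at the start of the episode above 0.02 m).
It fails at once if the chuck key moved more than 30 mm (distance of chuck_key from where it was at the start of the episode above 0.03 m).
It fails at once if the offcut moved more than 30 mm (distance of offcut from where it was at the start of the episode above 0.03 m).
It fails at once if the pencil moved more than 30 mm (distance of pencil from where it was at the start of the episode above 0.03 m).
It also fails if it takes over 51 s, if anything falls off the work surface, if the arm or the gripper's body presses on something with over 40 N, if the wrist force passes 120 N, or if a joint passes its speed limit or range.

### The arm

A 7-joint arm with a two-finger parallel gripper is mounted at the origin on a cart in front of the work surface, level with it; the furniture and walls round the work are solid. World frame = base frame: x ahead of the robot, y to its left, z up, the work surface at z = 0. Lengths are in m, angles in rad, forces in N, time in s.
With the tool pointing down it reaches from about 0.375 to 0.925 m from the base axis. Payload 3.1 kg.
Tool frame: the origin (TCP) lies between the finger pads; the fingertips stand 19 mm ahead of it and the grasp point (between the pads) is the TCP; z points along the fingers, y is the line along which they close (so a half turn about z gives the same grasp; the last joint's range is limited). The gripper opens to 85 mm and grips with 20 to 120 N. Pads are 22 mm wide; open, the fingers measure 114 mm over their backs; the gripper's body (76 mm by 85 mm) begins 54 mm behind the grasp point. The pads swing forward as they close: fully open they stand 13 mm farther back than shut.
Start: joints at [1.215, 0.383, 0.044, 1.598, -0.018, 1.161, -0.05], TCP at [0.166, -0.629, 0.25] pointing down, gripper open.
Joint ranges: [-2.61, 2.61], [-0.41, 2.15], [-1.48, 1.57], [0, 2.5], [-1.57, 4.71], [0.05, 1.97], [-2.85, 2.85]. Speed limits (rad/s): [2.79, 2.79, 3.14, 3.14, 3.14, 3.14, 3.14].

### API

Orientations are given as a unit quaternion [x, y, z, w].
In Python, from bench import move_ptp, movel, move_j, move_gripper, pause, inverse_kinematics, read_camera, camera_params, MotionError, sign_off, look_for, tip_of, read_time_s, read_qpos, read_joint_vel, read_effort, read_eef_pos, read_tcp_rot, read_ft_force, read_ft_torque, read_finger_gap, read_grasp_force gives the robot as it stands. Calls block until the motion is done:
- move_ptp(position, orientation): joint-space move of the TCP to a pose.
- movel(position, orientation=None, speed=0.15): straight line of the TCP; orientation=None keeps the orientation; speed is the mean speed in m/s.
- move_j(angles): joint-space move.
- move_gripper(opening, effort=None): finger opening in m; effort is the grip in N (None keeps the last); returns when the fingers have stopped.
- pause(seconds).
- inverse_kinematics(position, orientation): joint angles nearest the present ones, or None.
- read_camera(name): name is "scene" or "top" or "wrist"; returns the picture (384x512x3 uint8, red, green, blue); there is no depth.
- camera_params(name): a dict with "K" (3x3 intrinsics, pixels), "dist_coeffs" ([k1, k2, p1, p2, k3] as OpenCV has them; the pictures are not rectified), "camera_from_world" (4x4, takes a point from world to camera coordinates). Camera axes: x right, y down, z forward; pixel columns grow to the right and rows downward; lengths in m; the calibration is good to about 2 mm. A picture is of the moment at which its call begins: read the wrist's pose just before it. camera_params takes no time and is no camera call; for the wrist camera it gives the pose at the moment of the call.
A pose or a line that the arm cannot do raises MotionError and nothing moves.
- sign_off(): hands the job in; it is judged then, once.
Trained networks look in the newest picture that a camera, given by its name, has taken for a name from the list of things; names that differ only in an ending like _2 or _b are one class to them, and where a whole thing is asked for, a point or a joint stands for the part that bears it (a point fixed in the world has none). Each returns a list of dicts, best first, with "confidence" (0 to 1); they miss things now and then, are a little off and sometimes report something else, mostly with a low value. They report only what shows in the picture. A call takes as long as a camera call.
- look_for(camera, name): "at" ([column, row] in pixels, amid what is visible of it).
- tip_of(camera, name): "at" ([column, row] in pixels: a listed point, or the origin of a listed thing).
Readings, each from a call of its own:
- read_time_s(): time.
- read_qpos(): joint angles.
- read_joint_vel(): joint speeds.
- read_effort(): joint torques, N m.
- read_eef_pos(): TCP position.
- read_tcp_rot(): TCP orientation.
- read_ft_force(): force on the tool from outside, world axes, zero at the start.
- read_ft_torque(): the same for the moment, N m.
- read_finger_gap(): finger opening in m.
- read_grasp_force(): force on a finger pad.
Only numpy, scipy, OpenCV 4.12 (cv2) and the standard library are available. Lean on these libraries where they do the work, as an engineer would, in place of code of your own. Each camera call takes 0.05 s, during which the arm holds its last target. There are 200 camera calls.

## Working session

There is one attempt and no reset: what is moved stays moved. The work goes in short steps, each a Python script; the robot and the scene stay as the last script left them, time stands still between calls to the robot, and variables do not carry over. Pictures are saved under pics/ and viewed, at most 10 in all, crops included, and the job is handed in when it is done.

```bash
mkdir -p pics; cat > h.py <<'E'
import numpy as np, cv2
from bench import *
def snap(cam,fn=None):
    im=read_camera(cam)
    if fn: cv2.imwrite('pics/'+fn,im[:,:,::-1])
    return im
def ray(cam,px,z,P=None):
    P=P or camera_params(cam); K=np.array(P['K']);T=np.array(P['camera_from_world'])
    u=cv2.undistortPoints(np.array([[px]],float),K,np.array(P['dist_coeffs']))[0,0]
    R=T[:3,:3];c=-R.T@T[:3,3];d=R.T@np.array([u[0],u[1],1]);return c+d*(z-c[2])/d[2]
def proj(cam,p,P=None):
    P=P or camera_params(cam);T=np.array(P['camera_from_world'])
    return cv2.projectPoints(np.array([p],float),cv2.Rodrigues(T[:3,:3])[0],T[:3,3],np.array(P['K']),np.array(P['dist_coeffs']))[0][0,0]
E
python3 - <<'E'
from h import *
a=snap('top','top0.png')
for n,z in [('bush',0),('bush_wide',0),('jig',0),('seat',.012),('apron',.012),('mouth',.012),('catch',.0245),('chuck_key',0),('offcut',0),('pencil',0)]:
    for r in tip_of('top',n)[:2]: print(n,np.round(r['at'],1),round(r['confidence'],2),ray('top',r['at'],z).round(4))
b=snap('scene','scene0.png')
for n,z in [('bush',0),('bush_wide',0),('jig',0),('seat',.012),('apron',.012),('mouth',.012)]:
    for r in tip_of('scene',n)[:2]: print(n,np.round(r['at'],1),round(r['confidence'],2),ray('scene',r['at'],z).round(4))
cv2.imwrite('pics/both.png',cv2.resize(np.vstack([a,b])[:,:,::-1],None,fx=.78,fy=.78))
print(read_tcp_rot(),read_time_s(),read_ft_force())
E
```

```text
bush [372.4 204.2] 0.59 [ 0.4878 -0.3311  0.    ]
bush_wide [312.8 212.6] 0.76 [ 0.4627 -0.1787  0.    ]
bush_wide [371.9 202.1] 0.39 [ 0.4932 -0.3299  0.    ]
seat [206.3 159.6] 0.63 [0.588  0.0928 0.012 ]
seat [207.5 169.8] 0.44 [0.5622 0.0887 0.012 ]
apron [206.7 188.1] 0.86 [0.5161 0.0887 0.012 ]
mouth [200.2 175.4] 0.97 [0.5475 0.1063 0.012 ]
mouth [309.9 214.5] 0.16 [ 0.4573 -0.1693  0.012 ]
catch [203.1 161.3] 0.84 [0.5811 0.0989 0.0245]
chuck_key [242.8 250.6] 0.7 [ 0.3641 -0.0054  0.    ]
offcut [326.9 148.6] 0.72 [ 0.6282 -0.2141  0.    ]
pencil [138.3 182. ] 0.76 [0.528  0.2639 0.    ]
bush [331.5 134.3] 0.68 [ 0.4944 -0.3426  0.    ]
bush_wide [309.5 177.3] 0.7 [ 0.454  -0.1735 -0.    ]
jig [199.6 222. ] 0.61 [0.5761 0.1022 0.    ]
jig [196.8 218. ] 0.26 [0.589  0.0981 0.    ]
seat [198.4 219.1] 0.64 [0.5774 0.1033 0.012 ]
apron [221.4 229.3] 0.87 [0.5176 0.091  0.012 ]
mouth [208.6 224.3] 0.95 [0.5494 0.0992 0.012 ]
[ 9.91702853e-01  1.28551356e-01  7.72180007e-06 -1.69900101e-05] 0.9 [-0.26521994 -0.04231116 -0.13980403]
```

View pics/both.png

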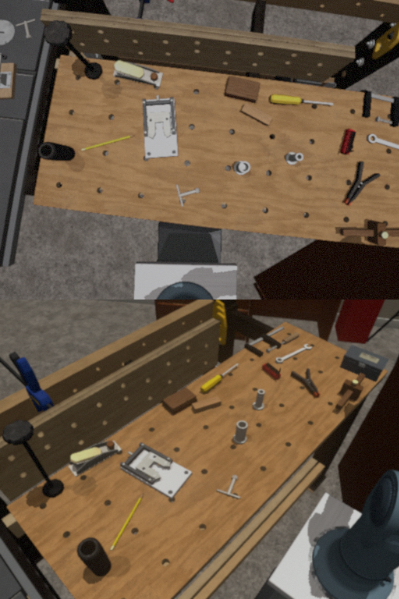

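```bash
python3 - <<'E'
from h import *
P=camera_params('wrist');T=np.array(P['camera_from_world']);R=T[:3,:3]
print('cam',-R.T@T[:3,3],read_eef_pos(),'axis',R[2])
q=read_tcp_rot()
q=[1,0,0,0]
move_ptp([0.44,-0.335,0.25],q)
P=camera_params('wrist');snap('wrist','w1.png')
for n in ('bush','bush_wide'):
    for r in tip_of('wrist',n)[:2]: print(n,r,ray('wrist',r['at'],0,P).round(4))
print(look_for('wrist','bush')[:2],read_time_s(),read_eef_pos(),read_qpos())
T=np.array(P['camera_from_world']);R=T[:3,:3];print('cam',-R.T@T[:3,3],R[2])
E
```

```text
cam [ 0.23531763 -0.610082    0.37476163] [ 0.16573852 -0.6285057   0.25027212] axis [-0.2726922  -0.07147864 -0.95944243]
bush {'at': [251.8, 110.5], 'confidence': 0.67} [ 0.4925 -0.3316  0.    ]
[{'at': [254.7, 111.0], 'confidence': 0.67}] 2.5917 [ 0.43921711 -0.33635689  0.2499671 ] [ 0.68752756  0.20750641 -0.12276348  1.82799851  0.02855774  1.10778078
 -1.01883007]
cam [ 0.51107943 -0.33654646  0.37449524] [-2.82372535e-01  3.67563354e-04 -9.59304757e-01]
```

View pics/w1.png

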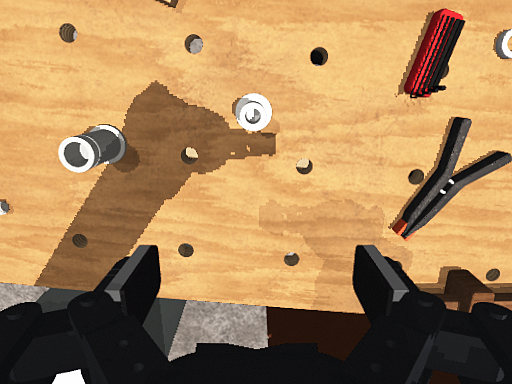

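```bash
python3 - <<'E'
from h import *
from scipy.spatial.transform import Rotation as Ro
q=[1,0,0,0]; x,y=.4925,-.332
def yaw(a): return (Ro.from_euler('z',a)*Ro.from_quat([1,0,0,0])).as_quat()
for a in (1.57,-1.57): print(a,[None if (r:=inverse_kinematics(p,yaw(a+d)))is None else r.round(2) for p,d in (([x,y,.05],0),([.58,.1,.07],.1),([.58,.1,.2],.1))])
move_ptp([x,y,.14],q)
movel([x,y,.05],q,.1)
move_gripper(.02,20); print(read_finger_gap(),read_grasp_force(),read_eef_pos(),read_time_s())
move_gripper(.06)
E
```

```text
1.57 [array([ 0.77,  0.55, -0.31,  1.85,  0.23,  0.78,  0.35]), array([ 0.26,  0.58, -0.62,  1.85,  0.43,  0.86, -0.47]), array([ 0.29,  0.39, -0.65,  1.77,  0.27,  1.07, -0.35])]
-1.57 [array([ 0.47,  0.53,  0.06,  1.87, -0.05,  0.75, -2.58]), array([-0.95,  0.7 ,  0.92,  1.91, -0.71,  0.91, -2.71]), array([-1.12,  0.58,  1.16,  1.83, -0.58,  1.13, -2.79])]
0.022993935233945106 24.18047994375229 [ 0.49264046 -0.33244752  0.05022051] 4.7833
```

```bash
cat >> h.py <<'E'
from scipy.spatial.transform import Rotation as Ro
def yaw(a): return (Ro.from_euler('z',a)*Ro.from_quat([1,0,0,0])).as_quat()
E
python3 - <<'E'
from h import *
x,y=.4925,-.3325; a=1.57+.15
movel([x,y,.05],yaw(a),.1)
t=read_time_s(); movel([x,y,.05],yaw(a),.1); print(read_tcp_rot(),yaw(a))
move_gripper(.02,50); print(read_finger_gap(),read_grasp_force(),read_eef_pos(),read_time_s())
movel([x,y,.16],None,.2)
move_ptp([.56,.0,.22],yaw(a))
P=camera_params('wrist');snap('wrist','w2.png')
for n,z in [('jig',0),('seat',.012),('apron',.012),('mouth',.012),('catch',.0245),('bush',.17)]:
    for r in tip_of('wrist',n)[:2]: print(n,np.round(r['at'],1),round(r['confidence'],2),ray('wrist',r['at'],z,P).round(4))
print(read_finger_gap(),read_time_s(),read_ft_force())
np.save('P2.npy',P,allow_pickle=True)
E
```

```text
[ 6.52460101e-01  7.57823076e-01 -4.79828045e-05  1.53356014e-05] [0.65243747 0.75784256 0.         0.        ]
0.022707297173102322 48.70256066322327 [ 0.49227665 -0.33252886  0.05003221] 7.7583
jig [288.9  69.6] 0.78 [0.5777 0.0954 0.    ]
jig [ 81.3 137. ] 0.27 [ 0.374  -0.0011  0.    ]
apron [221.5  61.5] 0.75 [0.5125 0.0923 0.012 ]
catch [290.8  65.7] 0.56 [0.5769 0.097  0.0245]
bush [256.7 228. ] 0.59 [ 0.5604 -0.0042  0.17  ]
bush [ 79.7 139.9] 0.15 [0.4601 0.0318 0.17  ]
0.022603530232209394 10.1083 [-0.04034475 -0.72560745 -2.33008887]
```

View pics/w2.png

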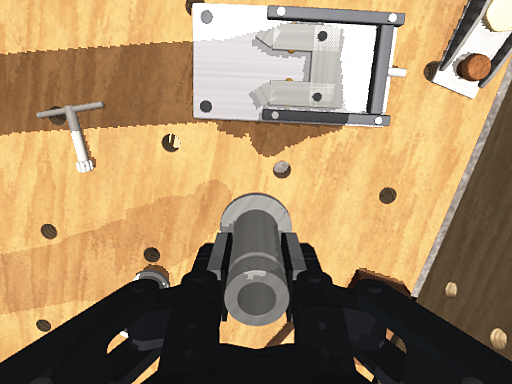

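```bash
python3 - <<'E'
from h import *
P=np.load('P2.npy',allow_pickle=True).item()
for p,z in [((281,12),.027),((403,17),.027),((275,115),.027),((382,119),.027),((206,17),.012),((206,106),.012),((323,36),.029),((317,97),.029)]: print(p,ray('wrist',p,z,P).round(4))
movel([.54,.022,.19],None,.15)
P=camera_params('wrist');im=snap('wrist')
for n,z in [('jig',0),('seat',.012),('apron',.012),('mouth',.012),('catch',.0245)]:
    for r in tip_of('wrist',n)[:2]: print(n,np.round(r['at'],1),round(r['confidence'],2),ray('wrist',r['at'],z,P).round(4))
np.save('P3.npy',P,allow_pickle=True); np.save('w3.npy',im)
c=im[0:190,150:470]
cv2.imwrite('pics/w3c.png',cv2.resize(c[:,:,::-1],None,fx=2.5,fy=2.5,interpolation=cv2.INTER_CUBIC))
print(read_time_s(), read_eef_pos())
E
```

```text
(281, 12) [0.5606 0.1394 0.027 ]
(403, 17) [0.6674 0.152  0.027 ]
(275, 115) [0.5696 0.0515 0.027 ]
(382, 119) [0.6704 0.063  0.027 ]
(206, 17) [0.4938 0.1287 0.012 ]
(206, 106) [0.5024 0.0494 0.012 ]
(323, 36) [0.6003 0.1254 0.029 ]
(317, 97) [0.6051 0.0734 0.029 ]
jig [308.6  98.6] 0.78 [0.5776 0.0958 0.    ]
apron [235.4  91.4] 0.66 [0.5108 0.092  0.012 ]
catch [313.9 100.6] 0.33 [0.5786 0.0947 0.0245]
10.8417 [0.54093822 0.02143013 0.19072119]
```

View pics/w3c.png

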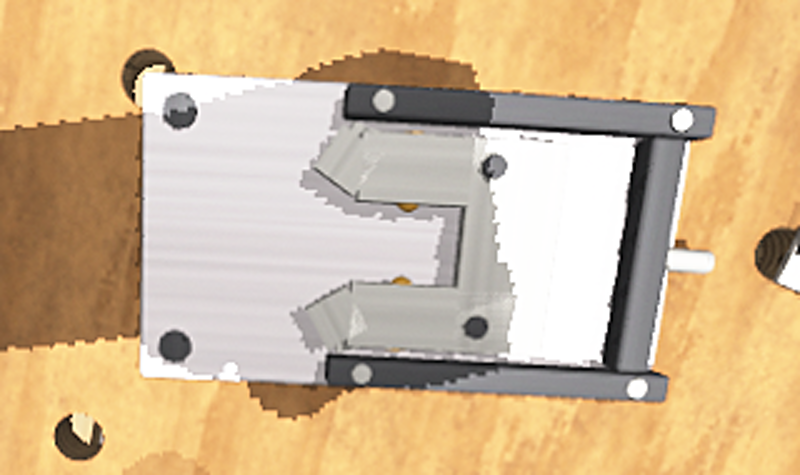

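```bash
python3 - <<'E'
from h import *
P=np.load('P3.npy',allow_pickle=True).item()
g=lambda u,v,z:ray('wrist',(u/2.5+150-.3,v/2.5-.3),z,P)[:2]
A=[g(383,100,.026),g(683,119,.026)];B=[g(361,373,.026),g(638,388,.026)]
S=[g(180,109,.012),g(174,346,.012)]
U=[g(357,202,.0285),g(463,208,.0285)];L=[g(352,281,.0285),g(459,288,.0285)]
C=[g(408,207,.0245),g(402,281,.0245)]
F=[g(143,73,.012),g(142,377,.012)]
ang=lambda p:np.degrees(np.arctan2(*(p[1]-p[0])[::-1]))
print('ang',[round(ang(p),2) for p in (A,B,U,L)],[round(ang(p[::-1])-90,2) for p in (S,C,F,[U[1],L[1]],[A[0],B[0]],[A[1],B[1]])])
M=[(A[i]+B[i])/2 for i in (0,1)]+[sum(S)/2,sum(C)/2,(U[0]+L[0])/2,(U[1]+L[1])/2,sum(F)/2]
for n,m in zip(('railf','railb','bedscrew','catch','slotf','slotend','front'),M): print(n,m.round(4))
print(np.linalg.norm(U[1]-L[1]),np.linalg.norm(A[1]-B[1]),np.linalg.norm(F[0]-F[1]))
th=np.radians(7);e=np.array([np.cos(th),np.sin(th)]);n=np.array([-e[1],e[0]])
for m in M: print((m@e).round(4),(m@n).round(4))
E
```

```text
ang [np.float64(5.87), np.float64(5.68), np.float64(5.78), np.float64(5.15)] [np.float64(5.52), np.float64(6.35), np.float64(6.2), np.float64(9.21), np.float64(5.77), np.float64(5.84)]
railf [0.5647 0.096 ]
railb [0.6633 0.106 ]
bedscrew [0.4979 0.0893]
catch [0.5763 0.097 ]
slotf [0.5587 0.0951]
slotend [0.5945 0.0985]
front [0.4858 0.0874]
0.026032948225135886 0.08954253205489748 0.10350727749868734
0.5722 0.0265
0.6713 0.0243
0.505 0.0279
0.5838 0.026
0.5662 0.0263
0.6021 0.0253
0.4929 0.0276
```

```bash
cat >> h.py <<'E'
TH=.101; e=np.array([np.cos(TH),np.sin(TH)]); n=np.array([-e[1],e[0]]); Q=yaw(np.pi/2+TH)
O=np.array([.5803,.0974])   # jig origin
def at(s,z,w=0): return list(O+s*e+w*n)+[z]
def where():
    p=np.array(read_eef_pos()); d=p[:2]-O; return np.array([d@e,d@n,p[2]])*1000
def force():
    f=np.array(read_ft_force()); return np.array([f[:2]@e,f[:2]@n,f[2]])
E
python3 - <<'E'
from h import *
move_ptp(at(-.066,.1),Q)
movel(at(-.066,.067),Q,.1); pause(.2)
f0=np.mean([force() for _ in range(3)],0); np.save('f0.npy',f0); print('f0',f0,where(),read_time_s())
z=.067
while z>.0585:
    z-=.001; movel(at(-.066,z),Q,.03); f=force()-f0; print(round(z,4),f.round(2),where().round(1),round(read_time_s(),2))
    if f[2]>3: break
E
```

```text
f0 [ 0.28611455  0.13766732 -2.6871998 ] [-6.52941041e+01  3.63814237e-02  6.76827396e+01] 12.0583
0.066 [-1.02 -0.89  0.64] [-65.9   0.   66.2] 12.31
0.065 [-0.79  1.05  0.83] [-66.1  -0.   64.9] 12.56
0.064 [-0.27 -0.64  0.52] [-66.1   0.   63.9] 12.81
0.063 [ 0.15 -0.07  0.59] [-66.1  -0.   62.9] 13.06
0.062 [-0.53 -0.63  1.06] [-65.9   0.   62. ] 13.31
0.061 [-2.37 -0.98  6.57] [-65.6   0.2  61.9] 13.56
```

```bash
cat > push.py <<'E'
from h import *
import sys
def push(s,s1,z,lim):
    while s<s1-1e-9:
        step=.002 if s<-.016 else .001
        s+=step; movel(at(s,z),Q,.03); f=force()-f0; p=where()
        print(round(s*1000,1),f.round(1),p.round(1),round(read_time_s(),2))
        if f[0]<-lim or abs(f[1])>10 or abs(f[2])>10: break
    return s
f0=np.load('f0.npy')
E
python3 - <<'E'
from push import *
movel(at(-.066,.0626),Q,.03); movel(at(-.044,.0626),Q,.06); pause(.2)
f0=np.mean([force() for _ in range(4)],0); np.save('f0.npy',f0); print(f0)
push(-.044,-.006,.0626,9)
snap('wrist','w4.png')
E
```

```text
[-0.13955276 -0.78782945 -1.05350094]
-42.0 [-0.5 -1.3  0.8] [-41.8  -0.   62.7] 14.78
-40.0 [0.6 0.  1.2] [-39.8   0.   62.7] 15.03
-38.0 [-0.  -0.4  0.3] [-37.8   0.   62.6] 15.28
-36.0 [-0.4 -1.3  1.3] [-35.8  -0.   62.6] 15.53
-34.0 [-0.7  0.1  1. ] [-33.8  -0.   62.7] 15.78
-32.0 [ 0.7 -0.1  0.8] [-31.8  -0.   62.7] 16.02
-30.0 [ 0.  -0.5  0.5] [-29.8  -0.   62.6] 16.27
-28.0 [-0.6  0.4  0.4] [-27.8   0.   62.6] 16.52
-26.0 [-0.5 -0.5  0.2] [-25.8   0.   62.6] 16.77
-24.0 [0.4 0.5 0.8] [-23.8   0.   62.6] 17.02
-22.0 [ 0.8 -1.1  0.6] [-21.8  -0.   62.6] 17.27
-20.0 [-0.7 -0.8  0.4] [-19.8   0.   62.7] 17.52
-18.0 [ 0.2 -0.3 -0.1] [-17.8   0.   62.6] 17.77
-16.0 [-0.6 -0.2  0.3] [-15.8   0.   62.7] 18.02
-15.0 [ 0.  -0.2  0.7] [-14.9   0.   62.6] 18.27
-14.0 [-0.9  0.4  0.5] [-13.9   0.   62.6] 18.52
-13.0 [-0.2  0.5  0.7] [-12.9  -0.   62.6] 18.77
-12.0 [ 0.2 -0.1  0.5] [-11.9  -0.   62.6] 19.02
-11.0 [-0.7 -0.8  0.1] [-11.   -0.   62.6] 19.27
-10.0 [-2.   0.3  1. ] [-10.3  -0.   62.4] 19.52
-9.0 [-2.5  0.4  0.9] [-9.5 -0.  62.4] 19.77
-8.0 [-1.9  0.8  0.4] [-8.2 -0.  62.4] 20.02
-7.0 [-1.4 -0.1 -0.1] [-6.9 -0.  62.5] 20.27
-6.0 [-1.6 -0.8  0. ] [-5.8 -0.  62.7] 20.52
```

```bash
python3 - <<'E'
from push import *
s=push(-.006,.040,.0626,13.5)
print(s,where(),read_finger_gap())
P=camera_params('wrist');im=snap('wrist');cv2.imwrite('pics/w5.png',im[:,:,::-1])
E
```

```text
-5.0 [-1.6  0.1 -1.4] [-4.8  0.  62.7] 20.82
-4.0 [-1.1  0.5 -0.8] [-3.8 -0.  62.6] 21.07
-3.0 [-1.3  0.9 -2. ] [-2.9  0.  62.6] 21.32
-2.0 [-2.   0.3 -1.3] [-1.9 -0.  62.6] 21.57
-1.0 [-1.3  0.1 -1.8] [-0.9  0.  62.6] 21.82
0.0 [-1.7  1.  -1.4] [ 0.1  0.  62.6] 22.07
1.0 [-1.4  1.1 -1.4] [ 1.1  0.  62.6] 22.32
2.0 [-1.1 -0.8 -2.3] [ 2.1 -0.  62.6] 22.57
3.0 [-1.8  0.6 -1.5] [ 3.2 -0.  62.6] 22.82
4.0 [-1.1  0.6 -1.1] [ 4.1  0.  62.6] 23.07
5.0 [-0.4 -0.1 -1.4] [ 5.1  0.  62.6] 23.32
6.0 [-0.6  0.7 -1.7] [ 6.1  0.  62.6] 23.57
7.0 [-1.9 -0.1 -1. ] [ 7.1 -0.  62.6] 23.82
8.0 [-1.8  0.6 -1.4] [ 8.2 -0.  62.6] 24.07
9.0 [-0.6  0.8 -2.2] [ 9.2 -0.  62.6] 24.32
10.0 [-1.4  0.6 -1.3] [10.1 -0.  62.6] 24.57
11.0 [-1.8  0.5 -1. ] [11.1 -0.  62.6] 24.82
12.0 [-1.2  1.1 -2.6] [12.1  0.  62.6] 25.07
13.0 [-1.7 -0.1 -1.3] [13.1 -0.  62.6] 25.32
14.0 [-0.3  0.8 -1.2] [14.1 -0.  62.6] 25.57
15.0 [-2.   1.3 -1.9] [15.1 -0.  62.6] 25.82
16.0 [-2.4  1.1 -0.6] [15.6  0.  62.4] 26.07
17.0 [-2.3  0.7 -1.8] [16.4  0.  62.2] 26.32
18.0 [-2.3  0.9 -1.7] [18.4  0.  62.7] 26.57
19.0 [-1.   1.  -1.2] [20.1  0.  63. ] 26.82
20.0 [ 1.1  0.1 -1.1] [21.2  0.  63. ] 27.07
21.0 [ 0.5  1.  -0.5] [21.8  0.  62.9] 27.32
22.0 [ 1.1 -0.4 -1.2] [22.5 -0.  62.7] 27.57
23.0 [ 0.4  0.8 -2.1] [23.4  0.  62.7] 27.82
24.0 [ 1.6  0.2 -3.2] [24.5  0.  62.8] 28.07
25.0 [ 2.1  0.3 -1.5] [25.6  0.  62.8] 28.32
26.0 [ 1.4  0.1 -1.4] [26.4 -0.  62.8] 28.57
27.0 [ 0.9  0.4 -0.4] [26.8 -0.  62.5] 28.82
28.0 [-0.2  0.6 -0.1] [27.2  0.  62.2] 29.07
29.0 [-2.   0.7  0.2] [27.8 -0.  62.2] 29.32
30.0 [-5.   0.6  2. ] [28.   0.  62.2] 29.57
31.0 [-7.3  0.7  3.1] [28.1  0.1 62.2] 29.82
32.0 [-9.4  0.7  5.8] [28.2  0.1 62.2] 30.07
33.0 [-10.2  -0.2   8.2] [28.4  0.1 62.2] 30.32
34.0 [-12.5  -0.4   9.9] [28.5  0.1 62.2] 30.57
35.0 [-13.5   0.3  11. ] [28.7  0.1 62.3] 30.82
0.035000000000000024 [28.65350162  0.12354121 62.25277847] 0.02273152651749229
```

View pics/w5.png

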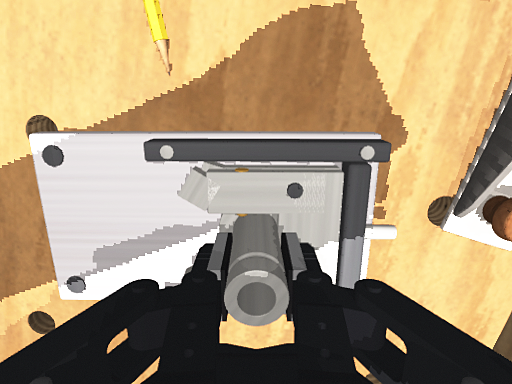

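```bash
python3 - <<'E'
from push import *
movel(at(.029,.0623),Q,.03); pause(.2); print(force()-f0,where())
movel(at(.0283,.0623),Q,.03); pause(.2); print(force()-f0,where())
move_gripper(.05); print(force()-f0,where(),read_time_s())
movel(at(.0283,.15),Q,.15)
move_ptp(at(.015,.19,-.07),Q)
P=camera_params('wrist');im=snap('wrist')
for nm,z in [('bush',.012),('seat',.012),('catch',.0245)]:
    for r in tip_of('wrist',nm)[:1]:
        d=ray('wrist',r['at'],z,P)[:2]-O; print(nm,np.round(r['at'],1),r['confidence'],d@e,d@n)
print(proj('wrist',at(.0285,.012),P),proj('wrist',at(.0285,.082),P),read_time_s())
cv2.imwrite('pics/w6.png',cv2.resize(im[0:240,80:480][:,:,::-1],None,fx=2,fy=2,interpolation=cv2.INTER_CUBIC))
E
```

```text
[-5.5449353   1.77415748  2.8272121 ] [2.79408497e+01 3.82066861e-02 6.21658298e+01]
[-5.07005277  0.53841047  1.38997721] [2.78693733e+01 4.89294003e-02 6.21440708e+01]
[0.17243323 1.17602306 0.96197463] [29.87662419  0.06518379 63.06341628] 32.25
bush [271.6  93.3] 0.7 0.0279953748263592 -0.0004737092728647737
seat [273.1  93.4] 0.19 0.029315355050706492 -0.0005620737910176995
[272.17862099  92.74027619] [276.82498662  92.5853351 ] 33.6083
```

View pics/w6.png

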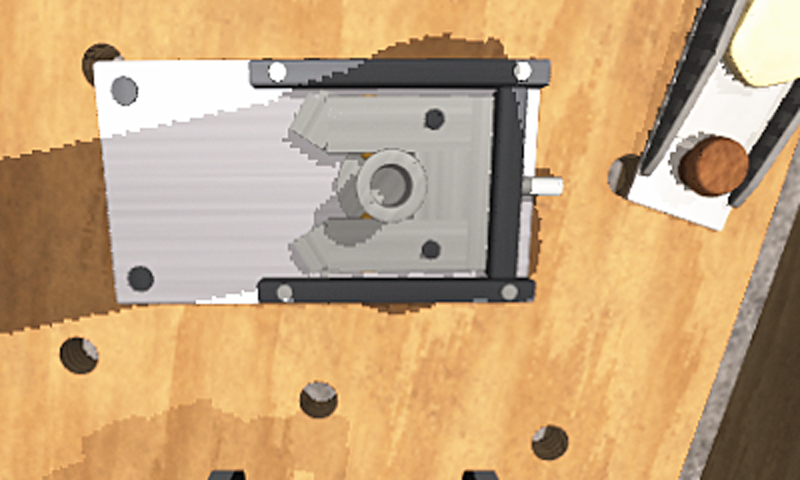

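The bush stands upright at the closed end: barrel top at crop pixel (391,186), spring balls just behind it near (365,157) and (365,215). With the height parallax removed, the balls sit about 6.9 mm before the bush centre, against 6.5 mm when fully home. The plate is back on its stop.

```bash
python3 -c "
from bench import *
print(sign_off(),read_time_s())"
```

```text
the job is handed in; nothing more can be done
the job is handed in; nothing more can be done
```

The slim bush is in the slot, pushed past the catch until it stopped firmly at the closed end (peak wrist reading about 13.5 N along the slot, 11 N vertical), and released. The job was handed in at about 34 s; no verdict came back.

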